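# Stow the float cases by length and swing the hasp across

## Task

Sort the three blue float cases by length into the rows of the rack: push each one's end under the black hood against its spring plate, then let the other end down behind the stop so that it lies flat, clamped in the row of its own length. When all three are stowed, swing the steel hasp by its red knob all the way across them into the catch. Leave the other things on the shelf where they are.

Things in the scene. Friction and masses are not known exactly. Their poses are not given: they have to be found in the camera images.
- case_short: Blue plastic float case, a square bar 100 x 24 x 24 mm with thin black bands near both ends, lying loose on the shelf. Origin: centre of its underside; x along its length, z up. Both ends are alike. 40 g.
- case_middle: The same blue float case, but 130 mm long. Origin: centre of its underside; x along its length. 52 g.
- case_long: The same blue float case, but 160 mm long. Origin: centre of its underside; x along its length. 64 g.
- rack: Fixed stowage rack, grey base plate 206 x 264 x 6 mm, three parallel rows along its x, 60 mm apart. Origin: centre of the underside; x runs from the black hood (robot side) to the stops, y across the rows, z up. Cases lie on beds 20 mm above the origin, under both ends only (between them open down to the base plate), with 36 mm free between stowed neighbours.
- hood_edge (a point): Middle of the hood's lower edge, facing the stops: rack x = -57, z = 55 mm (35 mm over the beds). The hood, 4 mm thick, spans all rows from here to rack x = -97 mm; cheeks under it leave 30 mm of width per row. A stowed case's end is 18 mm inside this edge, at rack x = -75 mm. So a case must go in tilted, about 12 degrees, hood end low.
- spring_plate (a point): Middle row: centre of the face of the orange spring plate under the hood, as it rests empty (the point is fixed): rack x = -67 mm, 8 mm past a stowed case's end; the same in all rows. Plate 22 mm wide, from 2 to 31 mm over the bed. It yields up to 18 mm towards -x at 3 to 5 N, and pushes the case back against its stop.
- stop_middle (a point): Middle row: top middle of the face of the black stop that holds the case's other end: rack x = 55, z = 32 mm, 12 mm over the bed; stop 12 mm thick. Short row: x = 25, long row: x = 85 mm. Side ears before each stop, 12 mm long, 30 mm apart, 10 mm over the bed. The case is pushed in until its tail clears the stop, then let down.
- row_short (a point): Row for the 100 mm case (rack y = -60 mm): where the centre of the underside of the stowed case lies, on the bed. Axes as the rack's.
- row_middle (a point): Row for the 130 mm case (rack y = 0): the same point of the stowed 130 mm case.
- row_long (a point): Row for the 160 mm case (rack y = +60 mm): the same point of the stowed 160 mm case.
- hasp (a joint): Swing angle (rad) of the hasp, a flat steel arm 226 x 18 x 6 mm turning level about an upright pivot, 48 to 54 mm over the rack's underside (4 mm over stowed cases). 0: open, along rack +x and 0.30 rad towards -y; grows anticlockwise from above; 1.871: closed at its end stop, along rack +y across all rows, tip in the catch. It stays where left.
- hasp_pivot (a point): Pivot axis of the hasp at the arm's underside: rack x = 0, y = -116 mm, z = 48 mm.
- hasp_knob (a point): Centre of the top of the red knob on the hasp, a round upright grip 20 mm in diameter and 30 mm high standing on the arm, 110 mm from the pivot; its top is 84 mm above the rack's underside.
- orange_case: Bystander: orange float case 115 x 24 x 24 mm, lying loose. Origin: centre of its underside.
- tumbler: Bystander: empty glass tumbler, 72 mm in diameter, 90 mm high. Origin: centre of its underside.
- rod_tip: Bystander: bamboo rod tip section, 208 mm long, 14 mm thick, lying at the far edge. Origin: centre of its underside.
- sharpener: Bystander: steel hook sharpener tube, 120 x 18 x 15 mm, lying loose. Origin: centre of its underside.
Mind the look-alikes: they are no part of the job. What is shaped like the case_short but green or white is not meant.

How it is judged:
On the way, in this order (a step that is already met when the one before it is completed fails the run):
1. all three cases lie clamped in their own rows while the hasp is still open (below 0.8 rad) (horizontal distance between case_short and row_short below 0.005 m and z of case_short in the frame of row_short between -0.004 and 0.004 m and angle between the x axis of case_short and the x axis of row_short, either way round below 0.06 rad and horizontal distance between case_middle and row_middle below 0.005 m and z of case_middle in the frame of row_middle between -0.004 and 0.004 m and angle between the x axis of case_middle and the x axis of row_middle, either way round below 0.06 rad and horizontal distance between case_long and row_long below 0.005 m and z of case_long in the frame of row_long between -0.004 and 0.004 m and angle between the x axis of case_long and the x axis of row_long, either way round below 0.06 rad and value of joint hasp below 0.8 rad), for 0.2 s.
2. the hasp is swung across into the catch (above 1.77 rad) (value of joint hasp above 1.77 rad), for 0.2 s.
At the end, for the whole second after the job is handed in: Each blue case rests flat in the row of its length (underside centre within 5 mm level and 4 mm in height of the row's point, within 0.06 rad of its direction), the hasp is closed above 1.77 rad, and no bystander (orange case, tumbler, rod tip, sharpener) has moved over 30 mm (horizontal distance between case_short and row_short below 0.005 m and z of case_short in the frame of row_short between -0.004 and 0.004 m and angle between the x axis of case_short and the x axis of row_short, either way round below 0.06 rad and horizontal distance between case_middle and row_middle below 0.005 m and z of case_middle in the frame of row_middle between -0.004 and 0.004 m and angle between the x axis of case_middle and the x axis of row_middle, either way round below 0.06 rad and horizontal distance between case_long and row_long below 0.005 m and z of case_long in the frame of row_long between -0.004 and 0.004 m and angle between the x axis of case_long and the x axis of row_long, either way round below 0.06 rad and value of joint hasp above 1.77 rad and linear speed of each of case_short, case_middle, case_long below 0.02 m/s); the robot touches nothing.
It fails at once if a bystander (orange case, tumbler, rod tip, sharpener) moved by more than 30 mm (distance of any of orange_case, tumbler, rod_tip, sharpener from where it was at the start of the episode above 0.03 m).
It also fails if it takes over 72 s, if anything falls off the work surface, if the arm or the gripper's body presses on something with over 40 N, if the wrist force passes 120 N, or if a joint passes its speed limit or range.

## Robot

A 6-joint arm with a two-finger parallel gripper is mounted at the origin on the work surface. World frame = base frame: x ahead of the robot, y to its left, z up, the work surface at z = 0. Lengths are in m, angles in rad, forces in N, time in s.
With the tool pointing down it reaches from about 0.35 to 0.975 m from the base axis. Payload 4.9 kg.
Tool frame: the origin (TCP) lies at the very end of the fingers, on their centre line; the grasp point (between the pads) lies 19 mm behind it (ctrl.grip_point_offset is the distance from the TCP to the grasp point, in m); z points along the fingers, y is the line along which they close (so a half turn about z gives the same grasp; the last joint's range is limited). The gripper opens to 85 mm and grips with 20 to 120 N. Pads are 22 mm wide; open, the fingers measure 114 mm over their backs; the gripper's body (76 mm by 85 mm) begins 54 mm behind the grasp point. The pads swing forward as they close: fully open they stand 13 mm farther back than shut.
Start: joints at [1.026, 0.053, 1.613, -0, 1.476, -0.119], TCP at [0.258, 0.569, 0.231] pointing down, gripper open.
Joint ranges: [-3.01, 3.01], [-1.01, 2.22], [0.06, 2.58], [-1.02, 4.17], [0.09, 2.62], [-3.14, 3.14]. Speed limits (rad/s): [2.57, 2.57, 3.14, 3.14, 3.14, 3.14].

## Interface

Orientations are given as a rotation vector (axis times angle).
In Python, from station import ctrl gives the robot as it stands.
- The arm moves only by the tool send_rows, never from a script. Its argument "rows" is a list of rows, each a list of 3 entries, a list of its own where there are three numbers: the finger opening in cm, from 0 to 8.54, then the shift along the tool's x, y, z in cm, then the turn about the tool's z in degrees. A call has 1 to 10 rows; each row shifts and turns the commanded pose from where the row before left it, along the tool's axes as they then stand; what a row does not reach is not made up. A row lasts 1/8 s, in which the tool goes at most 62.5 mm and 10.7 degrees, less where a joint would pass 70% of its speed; a pose out of reach is approached as far as the arm can. A call with a gripper value outside its range is refused whole. The fingers move at their own pace and stop on an object; "newtons" is the grip in N (left out, the last holds). Time passes only in rows, so rows that do not move let the fingers close. It gives the time, the measured TCP pose, the force, the opening and the grip force at its end, in the units of the state.
- ctrl.get_obs(): the state, without advancing time (a new reading comes with each control period).
- ctrl.get_image(name): name is "scene" or "top" or "wrist"; returns a dict with "frame" (384x512x3 uint8, red, green, blue), "range_z" (384x512 float32, m along the optical axis (not along the pixel's ray), 0 where there is no reading), "fx", "fy", "cx", "cy" (pixels), "cam_to_world" (4x4, takes a point from camera to world coordinates). Camera axes: x right, y down, z forward; pixel columns grow to the right and rows downward; lengths in m; the calibration is good to about 2 mm. A picture is of the moment at which its call begins.
- ctrl.finish_job(): hands the job in; it is judged then, once.
The state is a dict: "t": time; "q": joint angles; "dq": joint speeds; "effort": joint torques, N m; "tool_pos": TCP position; "tool_rot": TCP orientation; "contact_force": force on the tool from outside, world axes, zero at the start; "wrist_torque": the same for the moment, N m; "opening": finger opening in m; "grip_force": force on a finger pad.
Only numpy, scipy, OpenCV 4.12 (cv2) and the standard library are available. Lean on these libraries where they do the work, as an engineer would, in place of code of your own. Each camera call takes 0.05 s, during which the arm holds its last target. There are 200 camera calls.

## Working session

There is one attempt and no reset: what is moved stays moved. The work goes in short steps, Python scripts to look and compute and a tool call to move; the robot and the scene stay as the last step left them, time stands still between calls to the robot, and variables do not carry over. Pictures are saved under pics/ and viewed, at most 12 in all, crops included, and the job is handed in when it is done.

Besides the shell and the picture viewer there is one more tool, called after "Call:" by a JSON object that holds its "name" and its "arguments". send_rows: Moves the arm, as the interface text tells. Its arguments: {"type":"object","properties":{"rows":{"type":"array","items":{"type":"array"}},"newtons":{"type":"number"}},"required":["rows"]}

```bash
mkdir -p pics; ls
cat > h.py <<'E'
import numpy as np, cv2
from station import ctrl
def snap(n,f):
    im=ctrl.get_image(n); np.savez('pics/'+f+'.npz',**im); cv2.imwrite('pics/'+f+'.png',im['frame'][:,:,::-1]); return im
def pts(im):
    z=im['range_z']; v,u=np.mgrid[0:z.shape[0],0:z.shape[1]]
    P=np.stack([(u-im['cx'])/im['fx']*z,(v-im['cy'])/im['fy']*z,z,np.ones_like(z)],-1)
    return (P@np.array(im['cam_to_world']).T)[...,:3]
E
python3 - <<'E'
from h import *
a=snap('top','top0'); b=snap('scene','scene0')
cv2.imwrite('pics/both.png',cv2.resize(a['frame'][:,:,::-1],(800,600),interpolation=cv2.INTER_CUBIC))
print(ctrl.get_obs()); print(a['cam_to_world'],a['fx'],b['cam_to_world'])
E
```

```text
pics
{'t': 0.1, 'q': array([ 1.02601483e+00,  5.32839963e-02,  1.61418260e+00, -2.16305009e-05,
        1.47596710e+00, -1.19000864e-01]), 'dq': array([ 8.32330694e-04, -2.01609403e-03, -3.70874607e-03, -2.10785763e-05,
        1.48106345e-03, -1.75168524e-03]), 'effort': array([ 1.66252144e-04, -3.94901240e+01, -3.71362817e+01, -1.31916095e-04,
        3.95596187e-03,  4.68954241e-06]), 'tool_pos': array([0.25785508, 0.56870772, 0.23017471]), 'tool_rot': array([-6.63648192e-01, -3.07010213e+00,  2.74459411e-03]), 'contact_force': array([-0.2110007 , -0.06352394,  0.11156825]), 'wrist_torque': array([-0.01818364,  0.03744373, -0.01893295]), 'grip_force': 0.0, 'opening': 0.08549071243633061}
[[-0.0223462  -0.99864084  0.04708623  0.48115544]
 [-0.9997389   0.02209634 -0.00582021 -0.06205955]
 [ 0.00477187 -0.047204   -0.99887387  1.11634718]
 [ 0.          0.          0.          1.        ]] 346.8203387411508 [[ 0.8977385   0.28816338 -0.33320781  0.96993465]
 [ 0.4404067  -0.56927218  0.6942414  -0.91047331]
 [ 0.01036901 -0.76999419 -0.63796664  0.86213684]
 [ 0.          0.          0.          1.        ]]
```

View pics/both.png

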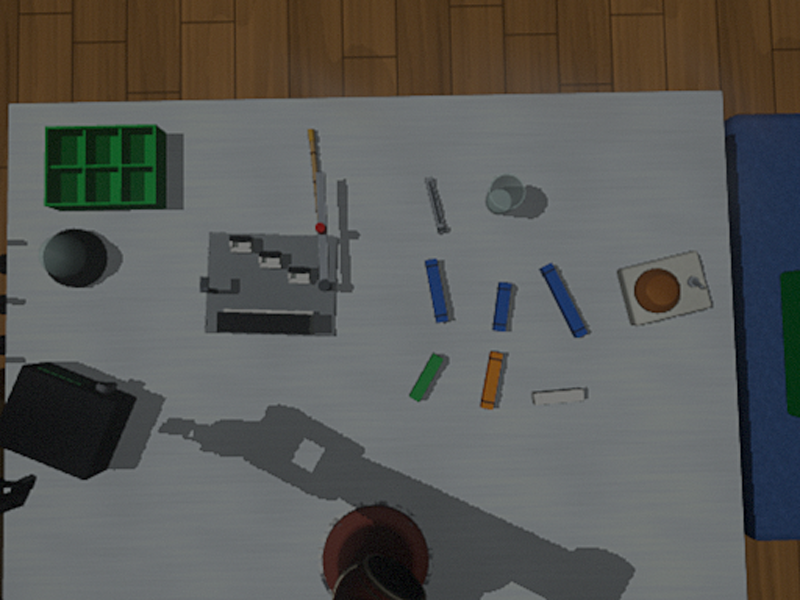

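View pics/scene0.png

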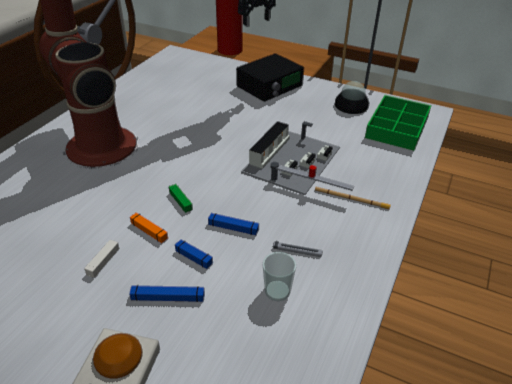

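Top view (800×600): blue bars at (437,291) middle, (502,306) short and (564,300) long. Look-alikes are green (427,377), orange (492,380) and white (559,396). The rack hood is at (265,322), the stops at (240,243), (270,258) and (298,273), and the knob at (320,228). Next I'll measure.

```bash
cat >> h.py <<'E'
def blobs(im,lo,hi,zlo,zhi,minpx=15):
    P=pts(im); hsv=cv2.cvtColor(im['frame'],cv2.COLOR_RGB2HSV)
    m=cv2.inRange(hsv,lo,hi)&((P[...,2]>zlo)&(P[...,2]<zhi)).astype(np.uint8)*255
    m=cv2.morphologyEx(m,cv2.MORPH_CLOSE,np.ones((5,5)))
    n,l,s,c=cv2.connectedComponentsWithStats(m); out=[]
    for i in range(1,n):
        k=l==i
        if s[i][4]<minpx: continue
        Q=P[k]; (cx,cy),(w,h),a=cv2.minAreaRect((Q[:,:2]*1000).astype(np.float32))
        if w<h: a+=90
        a=(a+90)%180-90
        out.append((np.round([cx,cy],1),round(max(w,h),1),round(min(w,h),1),round(a,1),np.round(Q[:,2].max()*1000,1),np.round(c[i]),s[i][4]))
    return out
E
python3 - <<'E'
from h import *
for f in ['top0','scene0']:
    im=dict(np.load('pics/'+f+'.npz'))
    print(f)
    for n,lo,hi in [('blue',(105,120,40),(130,255,255)),('red',(0,170,80),(5,255,255)),('orange',(8,150,100),(20,255,255))]:
        for b in blobs(im,lo,hi,-.02,.12): print(n,*b)
im=dict(np.load('pics/top0.npz'));P=pts(im)
print('table z',np.median(P[200:230,200:260,2]))
f=im['frame'][70:225,120:240]; cv2.imwrite('pics/rack0.png',cv2.resize(f[:,:,::-1],None,fx=3.8,fy=3.8,interpolation=cv2.INTER_CUBIC))
for v in range(148,214,3): print(v,(P[v,128:220:3,2]*1000).round().astype(int))
E
```

```text
top0
blue [ 540.2 -111.7] 123.2 92.9 -3.0 1116.3 [279. 186.] 298
blue [ 528.7 -256.9] 375.8 140.1 83.3 1116.3 [361. 192.] 419
blue [ 515.1 -173.8] 212.7 96.4 82.5 1116.3 [321. 196.] 249
red [661.3  90.4] 15.6 12.8 44.4 87.6 [204. 145.] 25
orange [ 419.6 -183.5] 253.2 100.2 41.5 1116.3 [315. 243.] 256
scene0
blue [ 771.5 -492.7] 916.7 123.3 -56.9 862.1 [233. 224.] 585
blue [ 739.  -561.6] 833.1 77.8 -51.2 862.1 [193. 254.] 487
blue [ 753.2 -611.2] 723.1 152.5 -42.2 862.1 [166. 293.] 1026
red [662.7  87.1] 16.5 15.1 -89.0 89.4 [312. 167.] 24
orange [866.4 111.8] 21.0 9.8 13.5 14.5 [385. 205.] 22
orange [ 658.4 -545.2] 957.1 76.9 -45.0 862.1 [148. 226.] 377
orange [ 727.1 -741.3] 587.8 69.8 -41.6 862.1 [117. 348.] 805
table z 7.571793284877337e-05
148 [-3 -1  2 -2 -1 -1  2  1 -1 -1  2 -3  0  2  0  0 -1  2 -1 -2 -2  0  1  4
  0 -4 76 52  1 -2  0]
151 [   1    4    4    6   11    9    8   31   33   34   28   25    3    8
    7    6    8    7    5    6    6    6    6    6    8    4   53 1116
    9    4    1]
154 [  -1   -1    5    9    6    8    7   33   20   27   29   23    9    3
    7  
[... 1469 characters left out ...]
 7  3  4  9  5
  9  9  8  9  7  5  1]
196 [ 3 -3  7  4  5  4  7  6  5  7  7  7  7  5  8  6  7  8  5  5  2  6  7  9
  5  5  8  5  6  2  2]
199 [ 2 -1  8  7 57 58 61 60 59 60 18 19 22 20 21 20 16 15 22 22 18 21 19 19
 19  6  7  8  5  2  0]
202 [   4    3    8    4   62   60   55   60   59   60   56   59   60   55
   60   59   61   57   56   56   58   58   60   59   23 1116    8    7
    5    0    1]
205 [ 0 -3  6  6 58 56 58 61 58 58 56 62 61 58 57 59 58 55 62 60 62 58 61 60
 19  7  6  3  7 -1 -1]
208 [ 1  3  6  3 59 57 59 58 59 58 55 59 63 55 60 57 58 60 58 54 60 57 60 63
 17  2  4  8  3  0 -1]
211 [ 0  9  7  2 62 62 58 63 61 57 60 56 57 58 59 59 56 60 58 61 61 60 57 58
 16  4  7  2  6 -1 -2]
```

View pics/rack0.png

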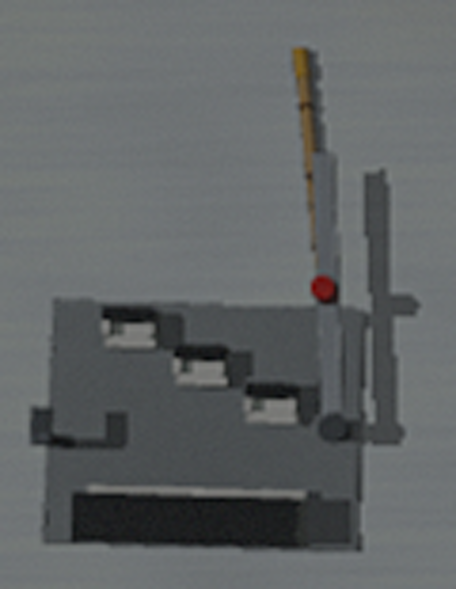

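```bash
cat >> h.py <<'E'
def ray(im,uv,z):
    T=np.array(im['cam_to_world']); uv=np.atleast_2d(uv).astype(float)
    d=np.stack([(uv[:,0]-im['cx'])/im['fx'],(uv[:,1]-im['cy'])/im['fy'],np.ones(len(uv))],-1)@T[:3,:3].T
    return T[:3,3]+d*((z-T[2,3])/d[:,2])[:,None]
def flat(im,lo,hi,z,minpx=15):
    m=cv2.inRange(cv2.cvtColor(im['frame'],cv2.COLOR_RGB2HSV),lo,hi); m=cv2.morphologyEx(m,cv2.MORPH_CLOSE,np.ones((7,7)))
    n,l,s,c=cv2.connectedComponentsWithStats(m)
    for i in range(1,n):
        if s[i][4]<minpx: continue
        v,u=np.nonzero(l==i); Q=ray(im,np.stack([u,v],1),z)[:,:2]*1000
        (cx,cy),(w,h),a=cv2.minAreaRect(Q.astype(np.float32))
        d,w2=np.linalg.eigh(np.cov(Q.T)); ang=np.degrees(np.arctan2(w2[1,1],w2[0,1]))
        print('c',np.round([cx,cy],1),'mean',Q.mean(0).round(1),'LW',round(max(w,h),1),round(min(w,h),1),'ang',round((ang+90)%180-90,1),'px',c[i].round(),s[i][4])
BL=((105,120,40),(130,255,255))
def yaw():
    from scipy.spatial.transform import Rotation as R
    M=R.from_rotvec(ctrl.get_obs()['tool_rot']).as_matrix(); return np.degrees(np.arctan2(M[1,0],M[0,0])),M
def go(x,y,z,a=None):  # mm, deg: turn first, then shift (cm) in turned tool axes
    y0,M=yaw(); t=0 if a is None else -((a-y0+180)%360-180)
    from scipy.spatial.transform import Rotation as R
    M2=M@R.from_rotvec([0,0,np.radians(t)]).as_matrix()
    p=ctrl.get_obs()['tool_pos']*1000
    print('at',p.round(1),'yaw',round(y0,1),'TURN',round(t,1),'SHIFT cm',(M2.T@(np.array([x,y,z])-p)/10).round(2),'unturned',(M.T@(np.array([x,y,z])-p)/10).round(2))
E
python3 - <<'E'
from h import *
im=dict(np.load('pics/top0.npz')); flat(im,*BL,.024)
o=lambda x,y:(120+x/3.8,70+y/3.8)
print('plate corners',ray(im,[o(52,298),o(366,308),o(362,550),o(44,543)],.006).round(3)[:,:2])
print('hood',ray(im,[o(72,493),o(352,497)],.059).round(3)[:,:2],'knob',ray(im,o(323,288),.084).round(3),'pivot',ray(im,o(334,428),.056).round(3))
go(560,130,330,180)
E
```

```text
c [ 459.4 -789.5] mean [ 487.3 -806.4] LW 860.1 151.3 ang -1.8 px [492. 198.] 8690
c [ 538.4 -134.2] mean [ 538.1 -134.4] LW 126.9 23.6 ang 9.4 px [279. 186.] 298
c [ 511.9 -390.8] mean [ 511.4 -391.5] LW 157.4 26.9 ang 25.1 px [361. 192.] 419
c [ 503.2 -265.7] mean [ 503.  -265.9] LW 96.8 25.5 ang -9.0 px [321. 196.] 249
plate corners [[0.67  0.329]
 [0.655 0.063]
 [0.451 0.07 ]
 [0.463 0.337]]
hood [[0.503 0.295]
 [0.495 0.071]] knob [[0.66  0.088 0.084]] pivot [[0.551 0.085 0.056]]
at [257.9 568.7 230.2] yaw 155.6 TURN -24.4 SHIFT cm [-30.21 -43.89  -9.94] unturned [-45.63 -27.49  -9.94]
```

Call:
{"name": "send_rows", "arguments": {"rows": [[8.5,[0,0,-5],-10],[8.5,[0,-2,-5],-10],[8.5,[-3,-5,0],-4.4],[8.5,[-4.5,-6,0],0],[8.5,[-4.5,-6,0],0],[8.5,[-4.5,-6,0],0],[8.5,[-4.5,-6,0],0],[8.5,[-4.5,-6,0],0],[8.5,[-4.5,-6,0],0],[8.5,[0,0,0],0]]}}

```text
t: 1.35
tool_pos: [0.5058, 0.1943, 0.3303]
tool_rot: [-0.01, -3.14, 0.002]
contact_force: [-0.1, 0.5, -1.3]
opening: 0.085
grip_force: 0.0
```

Run:
```python
from h import *
o=ctrl.get_obs(); print(o['t'],o['q'].round(2),o['opening']); go(560,130,330,177.2)
im=snap('wrist','w0'); print(im['cam_to_world'].round(3),im['fx'])
```

```text
1.35 [ 0.23 -0.18  1.68 -0.    1.65 -1.33] 0.08504399723533432
at [505.8 194.3 330.3] yaw 179.6 TURN 2.4 SHIFT cm [-5.73 -6.16  0.02] unturned [-5.46 -6.4   0.02]
[[ 0.007  0.954  0.299  0.429]
 [ 1.    -0.006 -0.003  0.196]
 [-0.001  0.299 -0.954  0.473]
 [ 0.     0.     0.     1.   ]] 318.5662152697799
```

View pics/w0.png

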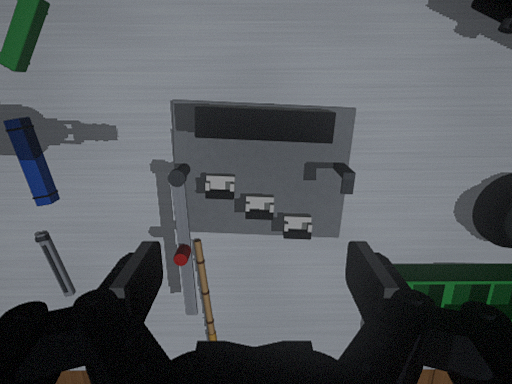

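Wrist view: the rack runs from (171,100) to (341,238), with the hood on top, the stops at (220,186), (260,206) and (297,225), and the knob at (182,255). I'll enlarge it to read the points.

Run:
```python
from h import *
im=dict(np.load('pics/w0.npz'));f=im['frame'][92:247,163:363]
cv2.imwrite('pics/w0c.png',cv2.convertScaleAbs(cv2.resize(f[:,:,::-1],None,fx=3.8,fy=3.8,interpolation=cv2.INTER_CUBIC),alpha=1.5))
```

```text
(no output)
```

View pics/w0c.png

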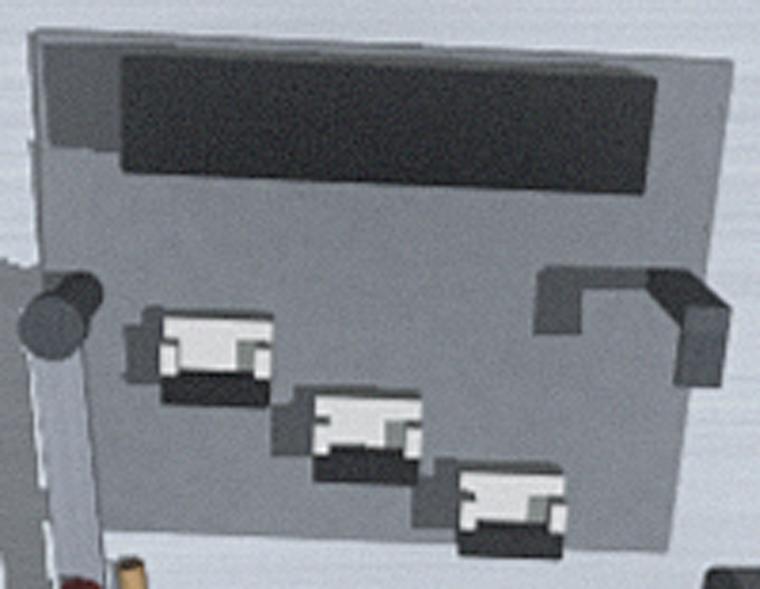

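Run:
```python
from h import *
from scipy.optimize import least_squares
im=dict(np.load('pics/w0.npz'))
o=lambda x,y:((x)/3.8+163-.37,(y)/3.8+92-.37)
D=[((215,404),37,-60,32),((366,482),67,0,32),((511,557),97,60,32),((383.5,182.5),-57,0,59),((733,62),-103,132,6),((667,552),103,132,6),((35,30),-103,-132,6)]
W=np.array([ray(im,o(*p),z/1000)[0,:2]*1000 for p,_,_,z in D]); L=np.array([[x,y] for _,x,y,_ in D],float)
f=lambda q:((L@np.array([[np.cos(q[2]),np.sin(q[2])],[-np.sin(q[2]),np.cos(q[2])]])+q[:2])-W)
s=least_squares(lambda q:f(q).ravel(),[560,200,0],loss='soft_l1'); print(s.x,np.degrees(s.x[2])); print(f(s.x).round(1))
print('pivot/knob',ray(im,o(57,325),.056))
print('knob from full px',ray(im,(182,248),.084))
flat(im,*BL,.024)
```

```text
[ 5.55884310e+02  2.05019561e+02 -5.36624127e-02] -3.074629765857685
[[ 0.9 -0.5]
 [ 0.9 -0.5]
 [ 0.9 -0.6]
 [ 0.4  0.3]
 [-2.7  1.7]
 [-0.6  0.8]
 [-3.4 -0.4]]
pivot/knob [[0.54956717 0.09096568 0.056     ]]
knob from full px [[0.64216878 0.09607994 0.084     ]]
c [ 535.7 -125. ] mean [ 540.4 -126.9] LW 128.0 37.4 ang 13.7 px [ 32. 165.] 1814
```

Run:
```python
from h import *
from scipy.optimize import least_squares
im=dict(np.load('pics/top0.npz'))
o=lambda x,y:((x)/3.8+120-.37,(y)/3.8+70-.37)
D=[((275,384),37,-60,32),((203,346),67,0,32),((130,308),97,60,32),((187,493),-57,0,59),((52,298),103,132,6),((366,308),103,-132,6),((362,550),-103,-132,6),((44,543),-103,132,6)]
W=np.array([ray(im,o(*p),z/1000)[0,:2]*1000 for p,_,_,z in D]); L=np.array([[x,y] for _,x,y,_ in D],float)
f=lambda q:((L@np.array([[np.cos(q[2]),np.sin(q[2])],[-np.sin(q[2]),np.cos(q[2])]])+q[:2])-W)
s=least_squares(lambda q:f(q).ravel(),[560,200,0],loss='soft_l1'); print(s.x,np.degrees(s.x[2])); print(f(s.x).round(1))
go(539,-131,150,189.5)
```

```text
[ 5.59282610e+02  2.00755654e+02 -4.55172994e-02] -2.6079491523112757
[[ 2.6  1.5]
 [ 2.5  1.1]
 [ 2.3 -0.2]
 [ 0.2 -0.9]
 [-2.6 -2.1]
 [-0.3 -0.3]
 [-1.7  2.3]
 [-1.5 -0.5]]
at [504.8 196.1 330.4] yaw 179.8 TURN -9.7 SHIFT cm [  1.99 -32.83  18.04] unturned [ -3.57 -32.7   18.04]
```

Call:
{"name": "send_rows", "arguments": {"rows": [[8.5,[0,0,0],-9.7],[8.5,[0.28,-4.69,2.58],0],[8.5,[0.28,-4.69,2.58],0],[8.5,[0.28,-4.69,2.58],0],[8.5,[0.28,-4.69,2.58],0],[8.5,[0.28,-4.69,2.58],0],[8.5,[0.28,-4.69,2.58],0],[8.5,[0.28,-4.69,2.58],0],[6,[0,0,0],0]]}}

```text
t: 2.52
tool_pos: [0.5387, -0.1295, 0.1477]
tool_rot: [0.262, -3.126, -0.004]
contact_force: [0.0, -0.2, -0.7]
opening: 0.0697
grip_force: 0.0
```

Run:
```python
from h import *
im=snap('wrist','w1'); flat(im,*BL,.024)
go(539,-131,5,189.5)
```

```text
c [ 501.9 -261.7] mean [ 498.1 -261.8] LW 98.6 30.5 ang -10.6 px [100. 102.] 4438
c [ 537.  -133.5] mean [ 532.7 -134.2] LW 127.2 23.0 ang 9.1 px [248. 167.] 3802
c [ 569.1 -341.2] mean [ 569.1 -339.7] LW 16.5 11.6 ang -40.6 px [  6. 171.] 193
at [ 539.5 -128.4  149.2] yaw -170.3 TURN 0.2 SHIFT cm [ 0.06 -0.28 14.42] unturned [ 0.06 -0.28 14.42]
```

View pics/w1.png

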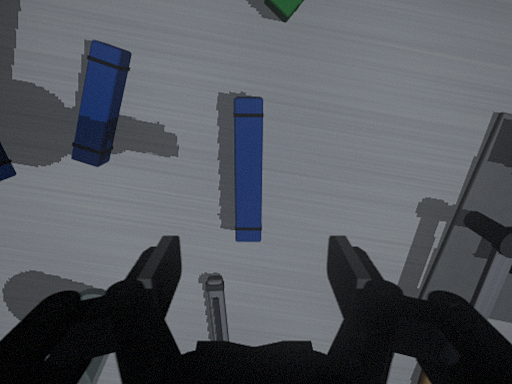

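Target confirmed: the middle case is at px (248,167), 127×23 mm, between the pads. The green case (283,8) and the short one (100,102) are apart from it. Descending to grip.

Call:
{"name": "send_rows", "arguments": {"rows": [[6,[0.15,-0.5,5],0],[6,[0,0,5],0],[6,[0,0,4.5],0],[6,[0,0,0],0],[2,[0,0,0],0],[2,[0,0,0],0],[2,[0,0,0],0],[2,[0,0,0],0]], "newtons": 25}}

```text
t: 3.58
tool_pos: [0.5421, -0.135, 0.009]
tool_rot: [-0.265, 3.125, -0.003]
contact_force: [-0.4, 3.4, 7.1]
opening: 0.0237
grip_force: 25.6
```

Run:
```python
from h import *
o=ctrl.get_obs(); print(o['opening'],o['grip_force'],o['contact_force']); go(538,-133.5,4,189.3)
a=np.radians(-2.9)
c=np.array([558,202])
for x,y in [(20,0)]: print(c+[np.cos(a)*x-np.sin(a)*y,np.sin(a)*x+np.cos(a)*y])
im=snap('top','t1'); flat(im,*BL,.024)
```

```text
0.02371466192775627 25.626079738140106 [-0.36046528  3.36824819  7.05515931]
at [ 542.1 -135.     9. ] yaw -170.3 TURN 0.4 SHIFT cm [0.39 0.21 0.5 ] unturned [0.38 0.21 0.5 ]
[577.97438714 200.9881412 ]
c [ 459.4 -789.5] mean [ 485.4 -806.5] LW 860.1 151.3 ang -1.9 px [492. 199.] 8668
c [ 512.3 -391.7] mean [ 512.  -392.2] LW 157.3 24.8 ang 25.5 px [361. 192.] 376
c [ 503.2 -265.5] mean [ 503.2 -265.7] LW 96.0 23.6 ang -9.5 px [321. 196.] 220
c [ 493.2 -142.7] mean [ 493.1 -142.6] LW 34.6 22.8 ang 14.1 px [282. 200.] 82
```

Call:
{"name": "send_rows", "arguments": {"rows": [[2,[0,0,-5],0],[2,[0,0,-6],0],[2,[0,0,-5],6.3],[2,[0,0,0],6.3],[2,[0,0,0],0]]}}

```text
t: 4.25
tool_pos: [0.5401, -0.1347, 0.1673]
tool_rot: [0.078, 3.138, -0.001]
contact_force: [-0.9, 0.3, -0.9]
opening: 0.0233
grip_force: 24.8
```

Run:
```python
from h import *
o=ctrl.get_obs(); print(o['opening'],o['grip_force'],o['contact_force']); go(577,201,150,177.1)
```

```text
0.023336133668712677 24.769617319107056 [-0.86603525  0.33400975 -0.88645193]
at [ 540.1 -134.7  167.3] yaw 177.2 TURN 0.1 SHIFT cm [-1.99 33.71  1.71] unturned [-2.03 33.71  1.71]
```

Call:
{"name": "send_rows", "arguments": {"rows": [[2,[-0.28,4.81,0],0],[2,[-0.28,4.81,0],0],[2,[-0.28,4.81,0],0],[2,[-0.28,4.81,0],0],[2,[-0.28,4.81,0.5],0],[2,[-0.28,4.81,0.6],0],[2,[-0.28,4.81,0.6],0],[2,[0,0,3],0],[2,[0,0,2],0],[2,[0,0,0],0]]}}

```text
t: 5.5
tool_pos: [0.5741, 0.1999, 0.0955]
tool_rot: [-0.079, -3.135, 0.002]
contact_force: [1.0, 0.7, -0.8]
opening: 0.0233
grip_force: 24.9
```

Run:
```python
from h import *
go(577,201,100,177.1)
w=snap('wrist','w2'); t=snap('top','t2'); s=snap('scene','s2')
a=cv2.resize(w['frame'][20:300,100:412],None,fx=1.8,fy=1.8,interpolation=cv2.INTER_CUBIC)
b=cv2.resize(t['frame'][120:215,110:235],(560,426),interpolation=cv2.INTER_CUBIC)
cv2.imwrite('pics/v2.png',cv2.convertScaleAbs(cv2.resize(np.hstack([a[:504],cv2.resize(b,(663,504))]),(800,330))[:,:,::-1],alpha=1.5))
flat(t,*BL,.115)
```

```text
at [574.1 199.9  95.5] yaw 177.1 TURN 0.0 SHIFT cm [-0.28  0.12 -0.45] unturned [-0.28  0.12 -0.45]
c [ 461.2 -728.9] mean [ 481.5 -744.4] LW 788.5 138.7 ang -2.0 px [492. 200.] 8617
c [616.7 194.3] mean [618.8 191.7] LW 38.0 17.4 ang 8.7 px [168. 159.] 68
c [ 509.6 -364. ] mean [ 508.9 -364.1] LW 144.3 23.5 ang 25.2 px [361. 192.] 417
c [544.1 191.1] mean [546.8 191.2] LW 38.0 7.0 ang 4.6 px [168. 184.] 33
c [ 501.3 -248.8] mean [ 501.1 -248.9] LW 88.7 22.9 ang -8.8 px [321. 196.] 247
```

View pics/v2.png

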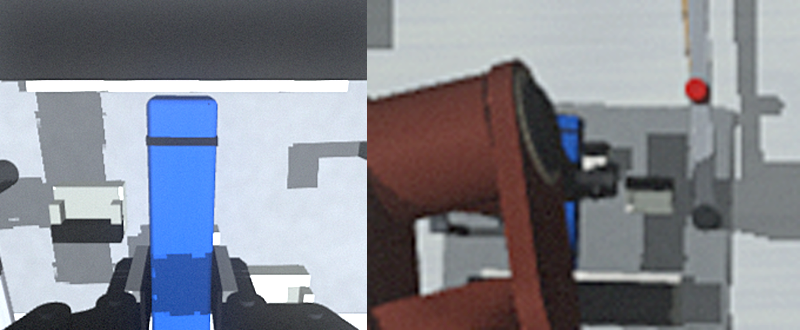

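Run:
```python
from h import *
im=dict(np.load('pics/w2.npz')); q=lambda x,y:(x/1.1766+100,y/1.1766+20)
print('bed ends',ray(im,[q(25,92),q(348,92)],.020).round(4),'short stop far',ray(im,[q(52,241),q(124,241)],.032).round(4))
for z in (.108,.112): print('case head',ray(im,[q(148,98),q(217,98)],z).round(4))
f=im['frame'];
# refine edges on row scans
g=cv2.cvtColor(f,cv2.COLOR_RGB2GRAY).astype(int)
print(g[96,112:130],g[96,388:404]); print(g[222,136:215:1])
P=pts(im); v,u=int(q(180,110)[1]),int(q(180,110)[0]); print('head top depth z',np.median(P[v-3:v+4,u-8:u+8,2]),'near pads',np.median(P[220:240,u-8:u+8,2]))
a=np.radians(-2.9)
R=np.array([[np.cos(a),-np.sin(a)],[np.sin(a),np.cos(a)]])
t=ctrl.get_obs()['tool_pos'][:2]*1000
print('TCP in rack for (558,202)',R.T@(t-[558,202]))
```

```text
bed ends [[0.5018 0.1165 0.02  ]
 [0.5111 0.2981 0.02  ]] short stop far [[0.5882 0.1225 0.032 ]
 [0.5904 0.1657 0.032 ]]
case head [[0.5045 0.1933 0.108 ]
 [0.5057 0.2166 0.108 ]]
case head [[0.5043 0.1937 0.112 ]
 [0.5055 0.2162 0.112 ]]
[147 150 149 154 110  87  90  94  88  80 122 228 241 235 235 236 237 238] [234 233 235 234 234 236 237 175 142 144 148 149 147 147 148 143]
[146 147 146 149 146 148 151 162  87  30  36  35  40  38  38  36  41  36
  42  38  33  35  41  37  34  40  39  35  37  40  34  32  41  32  41  38
  39  35  36  38  37  35  28  37  35  36  33  39  35  38  40  37  34  37
  36  36  39  37  33  41  36  39  41  38  43  42  36  26  83 144 156 159
 108  87  89  92  96  89  89]
head top depth z 0.11103579649450046 near pads 0.11049592455123357
TCP in rack for (558,202) [18.98361675 -0.6652637 ]
```

Call:
{"name": "send_rows", "arguments": {"rows": [[2,[-0.5,0.1,3],0],[2,[0,0,2],0],[2,[0,0,0],0],[2,[0,0,0],0]], "newtons": 20}}

```text
t: 6.15
tool_pos: [0.5818, 0.2017, 0.0496]
tool_rot: [0.079, 3.139, 0.0]
contact_force: [-0.1, -0.0, -0.3]
opening: 0.0231
grip_force: 24.9
```

Run:
```python
from h import *
go(577,201,40,177.1)
w=snap('wrist','w3'); s=snap('scene','s3')
a=cv2.resize(w['frame'][20:300,100:412],None,fx=1.4,fy=1.4,interpolation=cv2.INTER_CUBIC)
b=cv2.resize(s['frame'][100:210,230:345],(360,344),interpolation=cv2.INTER_CUBIC)
cv2.imwrite('pics/v3.png',cv2.convertScaleAbs(np.hstack([a,cv2.copyMakeBorder(b,0,48,0,0,0)])[:,:,::-1],alpha=1.5))
print(a.shape)
```

```text
at [581.8 201.7  49.6] yaw 177.1 TURN 0.0 SHIFT cm [ 0.48 -0.09  0.96] unturned [ 0.48 -0.09  0.96]
(392, 437, 3)
```

View pics/v3.png

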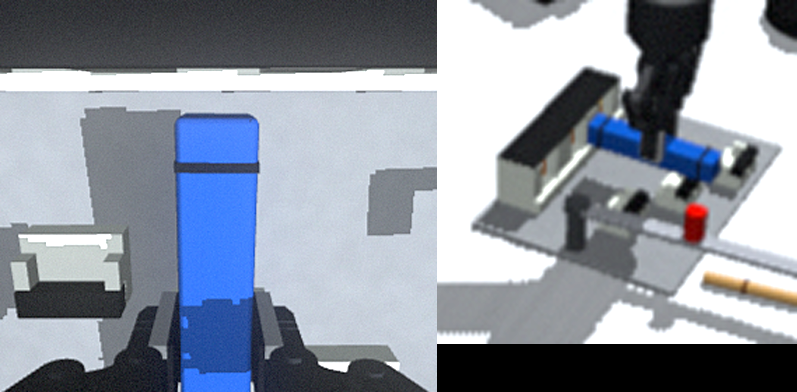

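Run:
```python
from h import *
w=dict(np.load('pics/w3.npz')); f=w['frame']
c=f[62:92,100:412]; c=cv2.resize(c,(800,200),interpolation=cv2.INTER_CUBIC)
s=dict(np.load('pics/s3.npz'))['frame'][112:185,240:345]
c2=cv2.resize(s,(575,400),interpolation=cv2.INTER_CUBIC)
out=np.zeros((600,800,3),np.uint8); out[:200]=c; out[200:,:575]=cv2.convertScaleAbs(c2,alpha=1.6); cv2.imwrite('pics/v4.png',out[:,:,::-1])
```

View pics/v4.png

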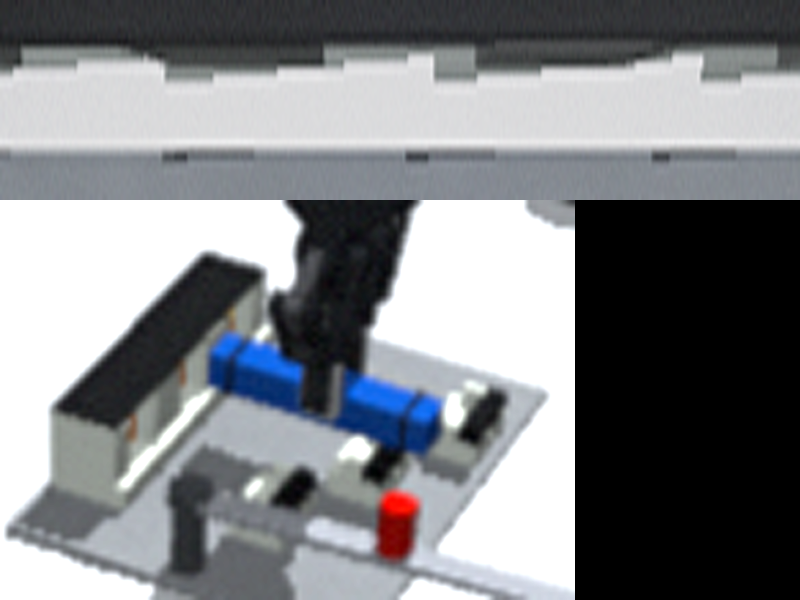

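Call:
{"name": "send_rows", "arguments": {"rows": [[2,[0,0,0.5],0],[2,[0,0,0.3],0],[2,[0,0,0.2],0],[2,[0,0,0],0]]}}

```text
t: 6.75
tool_pos: [0.5814, 0.2018, 0.04]
tool_rot: [-0.079, -3.14, -0.0]
contact_force: [-4.5, -1.5, 6.8]
opening: 0.0235
grip_force: 25.9
```

Call:
{"name": "send_rows", "arguments": {"rows": [[2,[0,0,0.15],0],[2,[0,0,0.1],0],[2,[0,0,0],0]], "newtons": 20}}

```text
t: 7.12
tool_pos: [0.5814, 0.202, 0.0381]
tool_rot: [-0.079, -3.14, -0.0]
contact_force: [-6.7, -1.1, 11.1]
opening: 0.0232
grip_force: 26.8
```

```bash
cat >> h.py <<'E'
def tilt(im,lo=0,hi=512):
    "slope of held/stowed blue tops nearest the image centre: z vs distance"
    P=pts(im); hsv=cv2.cvtColor(im['frame'],cv2.COLOR_RGB2HSV); m=cv2.inRange(hsv,*BL)>0
    m[:, :lo]=0; m[:, hi:]=0; m&=(im['range_z']>0)
    Q=P[m]*1000
    return Q
E
python3 - <<'E'
from h import *
w=snap('wrist','w5'); v,u=np.nonzero(cv2.inRange(cv2.cvtColor(w['frame'],cv2.COLOR_RGB2HSV),*BL)&(w['range_z']>0).astype(np.uint8)*255)
P=pts(w)[v,u]*1000; k=(abs(u-254)<18)&(v>100); P=P[k]; 
xb=np.arange(500,600,8)
for x in xb:
    s=(P[:,0]>x)&(P[:,0]<x+8)
    if s.sum()>10: print(x,s.sum(),np.median(P[s,2]).round(1))
E
```

```text
508 383 49.0
516 705 49.5
524 469 50.2
532 661 50.6
540 644 51.2
548 622 51.7
556 615 52.2
564 616 52.8
572 579 53.3
580 562 53.8
588 559 54.4
596 524 54.9
```

Call:
{"name": "send_rows", "arguments": {"rows": [[2,[0.5,0,0.05],0],[2,[0.5,0,0.05],0],[2,[0.5,0,0],0],[2,[0.5,0,0],0],[2,[0,0,0],0]], "newtons": 30}}

```text
t: 7.8
tool_pos: [0.5613, 0.2028, 0.0355]
tool_rot: [0.079, 3.14, 0.001]
contact_force: [1.7, 0.4, 4.5]
opening: 0.0232
grip_force: 29.4
```

Call:
{"name": "send_rows", "arguments": {"rows": [[2,[0.5,0,0],0],[2,[0.5,0,0],0],[2,[0.6,0,0],0],[2,[0,0,0],0]]}}

```text
t: 8.3
tool_pos: [0.5445, 0.2034, 0.0346]
tool_rot: [-0.079, -3.14, 0.0]
contact_force: [4.5, 0.6, 0.2]
opening: 0.0232
grip_force: 29.6
```

Run:
```python
from h import *
w=snap('wrist','w6'); v,u=np.nonzero(cv2.inRange(cv2.cvtColor(w['frame'],cv2.COLOR_RGB2HSV),*BL)&(w['range_z']>0).astype(np.uint8)*255)
P=pts(w)[v,u]*1000; k=(abs(u-254)<18)&(v>100); P=P[k]; 
print(np.polyfit(P[:,0]-500,P[:,2],1),P[:,0].min())
s=snap('scene','s6'); cv2.imwrite('pics/v6.png',cv2.convertScaleAbs(cv2.resize(s['frame'][112:185,240:345],(730,508),interpolation=cv2.INTER_CUBIC)[:,:,::-1],alpha=1.6))
```

```text
[ 0.07449969 47.26882758] 501.7107359133454
```

View pics/v6.png

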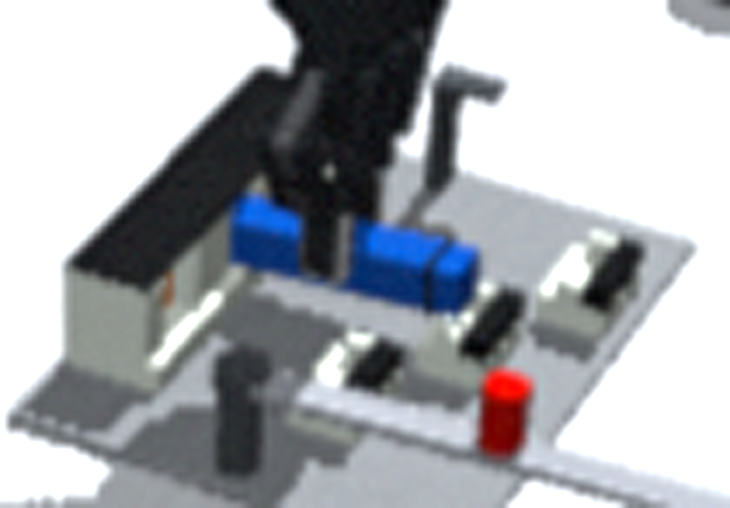

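Call:
{"name": "send_rows", "arguments": {"rows": [[2,[0.05,0,0.2],0],[2,[0,0,0.2],0],[2,[0,0,0.2],0],[2,[0,0,0.1],0],[2,[0,0,0],0]]}}

```text
t: 9.02
tool_pos: [0.5462, 0.2033, 0.0293]
tool_rot: [0.079, 3.138, -0.0]
contact_force: [6.4, -0.7, 3.0]
opening: 0.0233
grip_force: 30.2
```

```bash
cat >> h.py <<'E'
def prof(name,xmin=0):
    w=snap('wrist',name); v,u=np.nonzero(cv2.inRange(cv2.cvtColor(w['frame'],cv2.COLOR_RGB2HSV),*BL)&(w['range_z']>0).astype(np.uint8)*255)
    P=pts(w)[v,u]*1000; k=(abs(u-254)<18)&(v>80)&(P[:,2]>35); P=P[k]
    print('slope,z@500',np.polyfit(P[:,0]-500,P[:,2],1).round(3),'xmin',P[:,0].min().round(1),'xmax',P[:,0].max().round(1))
E
python3 -c "
from h import *
prof('w7')"
```

```text
slope,z@500 [1.5000e-02 4.4544e+01] xmin 498.8 xmax 592.9
```

Call:
{"name": "send_rows", "arguments": {"rows": [[2,[0,0,0.2],0],[2,[0,0,0.1],0],[3.4,[0,0,0],0],[3.6,[0,0,0],0],[3.6,[0,0,-3],0],[3.6,[0,0,-5],0],[3.6,[0,0,-4],0],[3.6,[0,0,0],0]]}}

```text
t: 10.07
tool_pos: [0.5464, 0.204, 0.1487]
tool_rot: [0.079, 3.135, 0.002]
contact_force: [0.2, 0.3, -0.5]
opening: 0.0361
grip_force: 0.0
```

Run:
```python
from h import *
prof('w8'); im=dict(np.load('pics/w8.npz')); flat(im,*BL,.044)
go(503,-267,150,170.5)
```

```text
slope,z@500 [-2.0000e-03  4.3819e+01] xmin 498.8 xmax 611.0
c [555.  203.7] mean [551.9 203.9] LW 109.0 23.5 ang -2.9 px [253. 187.] 3617
at [544.9 203.6 146. ] yaw 177.1 TURN 6.6 SHIFT cm [ -3.64 -47.11  -0.42] unturned [  1.81 -47.21  -0.42]
```

Call:
{"name": "send_rows", "arguments": {"rows": [[5,[0,0,0],6.4],[5,[-0.46,-5.89,0],0],[5,[-0.46,-5.89,0],0],[5,[-0.46,-5.89,0],0],[5,[-0.46,-5.89,0],0],[5,[-0.46,-5.89,0],0],[5,[-0.46,-5.89,0],0],[5,[-0.46,-5.89,0],0],[5,[-0.46,-5.89,0],0],[5,[0,0,0],0]]}}

```text
t: 11.38
tool_pos: [0.5028, -0.2699, 0.1422]
tool_rot: [-0.262, -3.126, -0.003]
contact_force: [-0.0, 0.7, -0.6]
opening: 0.05
grip_force: 0.0
```

Run:
```python
from h import *
im=snap('wrist','w9'); flat(im,*BL,.024)
go(503,-267,5,170.8)
```

```text
c [ 500.4 -265.8] mean [ 498.1 -265.4] LW 98.7 22.9 ang -9.3 px [257. 172.] 3013
c [ 502.8 -389.5] mean [ 496.5 -393. ] LW 143.1 33.7 ang 24.5 px [110. 193.] 5542
at [ 503.2 -267.9  142.2] yaw 170.5 TURN -0.3 SHIFT cm [-0.04  0.05 13.72] unturned [-0.04  0.05 13.72]
```

Call:
{"name": "send_rows", "arguments": {"rows": [[5,[0,0,5],0],[5,[0,0,5],0],[5,[0,0,3.3],0],[5,[0,0,0],0],[2,[0,0,0],0],[2,[0,0,0],0],[2,[0,0,0],0],[2,[0,0,0],0]], "newtons": 25}}

```text
t: 12.42
tool_pos: [0.5062, -0.2681, 0.0141]
tool_rot: [0.255, 3.129, -0.002]
contact_force: [0.1, 1.2, 6.9]
opening: 0.0234
grip_force: 27.9
```

Call:
{"name": "send_rows", "arguments": {"rows": [[2,[0,0,-5],0],[2,[0,0,-6],0],[2,[0,0,-5],-6.6],[2,[0,0,0],0]]}}

```text
t: 12.92
tool_pos: [0.5078, -0.2696, 0.1787]
tool_rot: [0.074, 3.131, -0.01]
contact_force: [0.4, -0.6, 0.0]
opening: 0.0233
grip_force: 27.1
```

```bash
cat >> h.py <<'E'
def rk(x,y,c=(556.3,202.7),a=-2.9):
    a=np.radians(a); return c[0]+np.cos(a)*x-np.sin(a)*y, c[1]+np.sin(a)*x+np.cos(a)*y
E
python3 - <<'E'
from h import *
w=snap('wrist','w10'); P=pts(w)*1000
v,u=np.nonzero(cv2.inRange(cv2.cvtColor(w['frame'],cv2.COLOR_RGB2HSV),*BL)&(w['range_z']>0).astype(np.uint8)*255)
Q=P[v,u]; k=(Q[:,2]>120)&(abs(u-254)<25); Q=Q[k]; print('head xmin',np.percentile(Q[:,0],1),'z',np.median(Q[:,2]),ctrl.get_obs()['tool_pos'])
x,y=rk(5,-60); go(x,y,150,177.1)
E
```

```text
head xmin 454.2099774652198 z 188.27726846999218 [ 0.50620727 -0.26847171  0.17522194]
at [ 506.2 -268.5  175.2] yaw 177.3 TURN 0.2 SHIFT cm [-3.11 41.32  2.41] unturned [-3.23 41.31  2.41]
```

Call:
{"name": "send_rows", "arguments": {"rows": [[2,[-0.4,5.9,0],0],[2,[-0.4,5.9,0],0],[2,[-0.4,5.9,0],0],[2,[-0.4,5.9,0],0],[2,[-0.4,5.9,0],0],[2,[-0.4,5.9,0],0],[2,[-0.4,5.9,2],0],[2,[0,0,4],0],[2,[0,0,3],0],[2,[0,0,0],0]], "newtons": 20}}

```text
t: 14.22
tool_pos: [0.5484, 0.1434, 0.0769]
tool_rot: [-0.074, -3.131, 0.002]
contact_force: [0.1, 0.7, 0.2]
opening: 0.0233
grip_force: 27.1
```

Run:
```python
from h import *
prof('w11'); x,y=rk(2,-60); go(x,y,43,177.1)
```

```text
slope,z@500 [1.0000e-02 8.5911e+01] xmin 493.3 xmax 594.3
at [550.4 143.4  79.6] yaw 177.3 TURN 0.2 SHIFT cm [-0.51 -0.05  3.66] unturned [-0.51 -0.05  3.66]
```

Call:
{"name": "send_rows", "arguments": {"rows": [[2,[-0.5,-0.05,1],0.2],[2,[0,0,2],0],[2,[0,0,0.5],0],[2,[0,0,0],0]]}}

```text
t: 14.78
tool_pos: [0.5572, 0.1429, 0.0468]
tool_rot: [-0.08, -3.14, 0.0]
contact_force: [-0.3, -0.0, -0.7]
opening: 0.0234
grip_force: 27.3
```

Call:
{"name": "send_rows", "arguments": {"rows": [[2,[0,0,0.2],0],[2,[0,0,0.1],0],[2,[0,0,0],0]]}}

```text
t: 15.15
tool_pos: [0.5578, 0.1431, 0.0457]
tool_rot: [0.079, 3.14, -0.0]
contact_force: [-4.0, -0.1, 6.3]
opening: 0.0235
grip_force: 28.1
```

Run:
```python
from h import *
prof('w12'); x,y=rk(2,-60); go(x,y,43,177.1)
```

```text
slope,z@500 [2.6000e-02 5.3856e+01] xmin 502.8 xmax 603.0
at [557.8 143.1  45.7] yaw 177.1 TURN 0.0 SHIFT cm [ 0.25 -0.05  0.27] unturned [ 0.25 -0.05  0.27]
```

Call:
{"name": "send_rows", "arguments": {"rows": [[2,[0,0,0.15],0],[2,[0,0,0.15],0],[2,[0,0,0.1],0],[2,[0,0,0],0]]}}

```text
t: 15.7
tool_pos: [0.558, 0.1432, 0.0437]
tool_rot: [0.079, 3.14, -0.0]
contact_force: [-9.5, -1.2, 18.0]
opening: 0.0232
grip_force: 30.5
```

Run:
```python
from h import *
prof('w13')
```

```text
slope,z@500 [ 0.06  50.996] xmin 502.2 xmax 602.2
```

Call:
{"name": "send_rows", "arguments": {"rows": [[2,[0.4,0,0.1],0],[2,[0.4,0,0.1],0],[2,[0.4,0,0.1],0],[2,[0.4,0,0.1],0],[2,[0,0,0],0]], "newtons": 30}}

```text
t: 16.38
tool_pos: [0.5453, 0.1441, 0.0399]
tool_rot: [0.079, 3.131, 0.002]
contact_force: [1.6, -0.3, 8.4]
opening: 0.023
grip_force: 30.0
```

Run:
```python
from h import *
prof('w14'); x,y=rk(-26,-60); go(x,y,36,177.1)
```

```text
slope,z@500 [ 0.139 44.925] xmin 495.8 xmax 590.0
at [545.3 144.2  39.9] yaw 177.1 TURN 0.0 SHIFT cm [ 1.8  -0.1   0.37] unturned [ 1.8  -0.1   0.37]
```

Call:
{"name": "send_rows", "arguments": {"rows": [[2,[0.5,0,0],0],[2,[0.5,0,0],0],[2,[0.5,0,0],0],[2,[0.5,0,0],0],[2,[0,0,0],0]]}}

```text
t: 17.05
tool_pos: [0.5246, 0.1451, 0.0387]
tool_rot: [0.079, 3.133, 0.002]
contact_force: [5.9, 0.1, 2.3]
opening: 0.0231
grip_force: 29.4
```

Run:
```python
from h import *
prof('w15'); x,y=rk(-26,-60); go(x,y,36,177.1)
```

```text
slope,z@500 [ 0.115 47.109] xmin 495.5 xmax 570.1
at [524.7 145.1  38.6] yaw 177.1 TURN -0.0 SHIFT cm [-0.27 -0.09  0.27] unturned [-0.27 -0.09  0.27]
```

Call:
{"name": "send_rows", "arguments": {"rows": [[2,[0,0,0.2],0],[2,[0,0,0.2],0],[2,[0,0,0.2],0],[2,[0,0,0.2],0],[2,[0,0,0],0]]}}

```text
t: 17.73
tool_pos: [0.5265, 0.145, 0.0319]
tool_rot: [0.079, 3.129, 0.002]
contact_force: [7.2, -0.5, 6.8]
opening: 0.023
grip_force: 30.4
```

Run:
```python
from h import *
prof('w16')
```

```text
slope,z@500 [ 0.    43.821] xmin 501.8 xmax 572.8
```

Call:
{"name": "send_rows", "arguments": {"rows": [[2,[0,0,0.1],0],[3.4,[0,0,0],0],[3.6,[0,0,0],0],[3.6,[0,0,-3],0],[3.6,[0,0,-5],0],[3.6,[0,0,-4],-7],[5,[0,0,0],-10],[5,[0,0,0],-10]]}}

```text
t: 18.77
tool_pos: [0.5209, 0.1449, 0.147]
tool_rot: [0.665, -3.07, -0.0]
contact_force: [-1.4, 0.2, 0.5]
opening: 0.0499
grip_force: 0.0
```

Run:
```python
from h import *
prof('w17'); go(512,-393,150,205.2)
```

```text
slope,z@500 [-1.0000e-02  4.3939e+01] xmin 495.7 xmax 610.6
at [520.7 144.8 146.5] yaw -155.4 TURN -0.6 SHIFT cm [ 23.68 -48.29  -0.35] unturned [ 23.2  -48.52  -0.35]
```

Call:
{"name": "send_rows", "arguments": {"rows": [[5,[2.6,-5.38,0],0],[5,[2.6,-5.38,0],0],[5,[2.6,-5.38,0],0],[5,[2.6,-5.38,0],0],[5,[2.6,-5.38,0],0],[5,[2.6,-5.38,0],0],[5,[2.6,-5.38,0],0],[5,[2.6,-5.38,0],0],[5,[2.5,-5.38,0],-0.6],[5,[0,0,0],0]]}}

```text
t: 20.08
tool_pos: [0.5052, -0.3956, 0.1458]
tool_rot: [0.661, -3.07, -0.002]
contact_force: [0.4, 0.3, -0.4]
opening: 0.0501
grip_force: 0.0
```

Run:
```python
from h import *
im=snap('wrist','w18'); flat(im,*BL,.024)
go(512,-393,10,205.2)
```

```text
c [ 511.9 -392.4] mean [ 505.5 -395. ] LW 157.8 22.9 ang 25.1 px [253. 174.] 4669
at [ 505.5 -393.4  145.7] yaw -155.6 TURN -0.8 SHIFT cm [-0.61 -0.28 13.57] unturned [-0.62 -0.27 13.57]
```

Call:
{"name": "send_rows", "arguments": {"rows": [[5,[-0.6,-0.28,5],-0.8],[5,[0,0,5],0],[5,[0,0,3.5],0],[5,[0,0,0],0],[2,[0,0,0],0],[2,[0,0,0],0],[2,[0,0,0],0],[2,[0,0,0],0]], "newtons": 25}}

```text
t: 21.12
tool_pos: [0.5145, -0.3934, 0.0148]
tool_rot: [-0.693, 3.062, -0.004]
contact_force: [0.0, 1.7, 5.8]
opening: 0.023
grip_force: 27.9
```

Call:
{"name": "send_rows", "arguments": {"rows": [[2,[0,0,-5],0],[2,[0,0,-6],0],[2,[0,0,-5],10],[2,[0,0,0],10],[2,[0,0,0],8.3],[2,[0,0,0],0]]}}

```text
t: 21.88
tool_pos: [0.5129, -0.3924, 0.1724]
tool_rot: [0.074, 3.141, -0.0]
contact_force: [-0.4, 0.7, -2.0]
opening: 0.023
grip_force: 27.1
```

Run:
```python
from h import *
w=snap('wrist','w20'); P=pts(w)*1000
v,u=np.nonzero(cv2.inRange(cv2.cvtColor(w['frame'],cv2.COLOR_RGB2HSV),*BL)&(w['range_z']>0).astype(np.uint8)*255)
Q=P[v,u]; k=(Q[:,2]>120)&(abs(u-254)<25); Q=Q[k]; print('head xmin',np.percentile(Q[:,0],1),'z',np.median(Q[:,2]),ctrl.get_obs()['tool_pos'])
x,y=rk(32,60); go(x,y,160,177.1)
```

```text
head xmin 432.4450335738599 z 181.30395638458464 [ 0.51292698 -0.39229432  0.17215888]
at [ 512.9 -392.3  172.2] yaw 177.3 TURN 0.2 SHIFT cm [-4.52 65.64  1.22] unturned [-4.79 65.62  1.22]
```

Call:
{"name": "send_rows", "arguments": {"rows": [[2,[-0.44,5.95,0],0],[2,[-0.44,5.95,0],0],[2,[-0.44,5.95,0],0],[2,[-0.44,5.95,0],0],[2,[-0.44,5.95,0],0],[2,[-0.44,5.95,0],0],[2,[-0.44,5.95,0],0],[2,[-0.44,5.95,0],0],[2,[-0.44,5.95,0],0],[2,[-0.44,5.95,0],0]], "newtons": 20}}

```text
t: 23.18
tool_pos: [0.586, 0.2017, 0.1722]
tool_rot: [0.073, 3.14, -0.0]
contact_force: [-0.1, -0.3, -0.6]
opening: 0.0229
grip_force: 27.1
```

Call:
{"name": "send_rows", "arguments": {"rows": [[2,[-0.4,6.1,1],0],[2,[0,0,4],0],[2,[0,0,3.5],0],[2,[0,0,0],0],[2,[0,0,0],0]]}}

```text
t: 23.8
tool_pos: [0.5939, 0.2606, 0.0886]
tool_rot: [0.076, 3.139, 0.001]
contact_force: [0.0, 0.6, 0.3]
opening: 0.0234
grip_force: 27.1
```

Run:
```python
from h import *
prof('w21'); x,y=rk(32,60); go(x,y,55,177.1)
```

```text
slope,z@500 [2.0000e-03 9.7668e+01] xmin 516.0 xmax 648.6
at [594.5 260.7  89.5] yaw 177.2 TURN 0.1 SHIFT cm [0.33 0.01 3.45] unturned [0.33 0.01 3.45]
```

Call:
{"name": "send_rows", "arguments": {"rows": [[2,[0.2,0,2],0],[2,[0,0,1.8],0],[2,[0,0,0],0],[2,[0,0,0],0]]}}

```text
t: 24.35
tool_pos: [0.5909, 0.2605, 0.0489]
tool_rot: [-0.077, -3.14, 0.0]
contact_force: [1.0, -0.1, -0.7]
opening: 0.0233
grip_force: 27.1
```

Call:
{"name": "send_rows", "arguments": {"rows": [[2,[0,0,0.2],0],[2,[0,0,0.2],0],[2,[0,0,0.2],0],[2,[0,0,0],0]]}}

```text
t: 24.85
tool_pos: [0.5912, 0.2609, 0.0439]
tool_rot: [0.076, 3.14, 0.0]
contact_force: [-2.9, -0.1, 4.4]
opening: 0.023
grip_force: 27.7
```

Run:
```python
from h import *
prof('w22'); x,y=rk(32,60); go(x,y,45,177.1)
```

```text
slope,z@500 [ 0.054 48.279] xmin 513.3 xmax 643.1
at [591.2 260.9  43.9] yaw 177.2 TURN 0.1 SHIFT cm [-0.01  0.01 -0.11] unturned [-0.01  0.01 -0.11]
```

Call:
{"name": "send_rows", "arguments": {"rows": [[2,[0.5,0,0.05],0],[2,[0.5,0,0.05],0],[2,[0.5,0,0.05],0],[2,[0.5,0,0],0],[2,[0,0,0],0]], "newtons": 30}}

```text
t: 25.52
tool_pos: [0.5709, 0.2616, 0.0417]
tool_rot: [0.076, 3.14, 0.0]
contact_force: [1.7, -0.5, 2.0]
opening: 0.0231
grip_force: 29.7
```

Call:
{"name": "send_rows", "arguments": {"rows": [[2,[0.5,0,0],0],[2,[0.5,0,0],0],[2,[0,0,0],0]]}}

```text
t: 25.9
tool_pos: [0.5603, 0.262, 0.0409]
tool_rot: [-0.076, -3.14, 0.0]
contact_force: [4.5, -0.6, -1.0]
opening: 0.0232
grip_force: 29.7
```

Run:
```python
from h import *
prof('w23'); x,y=rk(2,60); go(x,y,45,177.1)
```

```text
slope,z@500 [ 0.057 46.878] xmin 503.6 xmax 611.8
at [560.6 262.   41.2] yaw 177.2 TURN 0.1 SHIFT cm [-0.07  0.05 -0.38] unturned [-0.07  0.05 -0.38]
```

Call:
{"name": "send_rows", "arguments": {"rows": [[2,[0.1,0,0.2],0],[2,[0,0,0.2],0],[2,[0,0,0.2],0],[2,[0,0,0.2],0],[2,[0,0,0],0]]}}

```text
t: 26.58
tool_pos: [0.5613, 0.2622, 0.0348]
tool_rot: [0.077, 3.138, 0.0]
contact_force: [5.8, -0.6, 2.9]
opening: 0.023
grip_force: 30.3
```

Run:
```python
from h import *
prof('w24')
```

```text
slope,z@500 [-1.0000e-03  4.4267e+01] xmin 501.4 xmax 615.7
```

Flat. I'll release, rise and check all three before moving the hasp.

Call:
{"name": "send_rows", "arguments": {"rows": [[2,[0,0,0.1],0],[3.4,[0,0,0],0],[3.6,[0,0,0],0],[3.6,[0,0,-4],0],[3.6,[0,-5,-4],0],[4,[1,-5.5,-5],0],[4,[2.5,-5.5,-2],0],[4,[0,0,0],0]]}}

```text
t: 27.62
tool_pos: [0.5193, 0.1131, 0.1745]
tool_rot: [0.082, 3.139, 0.0]
contact_force: [0.5, -0.0, -0.7]
opening: 0.0399
grip_force: 0.0
```

Run:
```python
from h import *
w=snap('wrist','w25'); flat(w,*BL,.044); 
for x,y in [(-25,-60),(-10,0),(5,60)]: print('want',rk(x,y))
for x,y in [(-57,0),(25,-60),(55,0),(85,60)]: print('edge/stop',rk(x,y))
flat(w,(0,150,60),(6,255,255),.084); print(ray(w,(0,0),0)*0+ctrl.get_obs()['tool_pos'])
s=snap('scene','s25'); flat(s,(0,150,60),(6,255,255),.084)
a=cv2.resize(w['frame'],(448,336)); b=cv2.resize(s['frame'][100:215,230:365],(350,300),interpolation=cv2.INTER_CUBIC)
o=np.zeros((336,800,3),np.uint8); o[:,:448]=a; o[:300,450:]=b; cv2.imwrite('pics/v25.png',cv2.convertScaleAbs(o[:,:,::-1],alpha=1.5))
```

```text
c [555.8 200.7] mean [552.4 201. ] LW 108.4 29.3 ang -2.5 px [351. 203.] 3442
c [574.1 256.7] mean [567.  257.4] LW 139.0 33.4 ang -2.1 px [411. 214.] 4704
c [538.3 144.8] mean [536.6 144.9] LW 77.6 24.8 ang -2.4 px [289. 190.] 2221
want (np.float64(528.2964396657925), np.float64(144.04166207086666))
want (np.float64(546.3128064281581), np.float64(203.20592940076713))
want (np.float64(564.3291731905236), np.float64(262.3701967306676))
edge/stop (np.float64(499.37299664050136), np.float64(205.58379758437266))
edge/stop (np.float64(578.2324075250018), np.float64(141.51201506703097))
edge/stop (np.float64(611.2295646451302), np.float64(199.91738829578077))
edge/stop (np.float64(644.2267217652586), np.float64(258.32276152453056))
c [653.3  92.2] mean [654.6  92.7] LW 29.8 17.2 ang -11.8 px [238. 332.] 411
[[0.51932446 0.11442506 0.17328208]]
c [  64.8 1208.1] mean [  51.9 1191.5] LW 288.3 201.0 ang -21.5 px [274.   5.] 429
c [-309.3  512.8] mean [-297.5  504.7] LW 335.1 123.4 ang -80.2 px [122.  44.] 582
c [ 46.6 728.8] mean [ 52.9 712.1] LW 274.7 67.0 ang -57.1 px [225.  42.] 390
c [154.8 -74.8] mean [155.1 -79.1] LW 158.3 56.1 ang -84.8 px [120. 150.] 406
c [   4.5 -110. ] mean [   4.2 -109.4] LW 45.8 8.2 ang -72.8 px [ 71. 141.] 25
c [ 109.7 -149.3] mean [ 103.9 -148.2] LW 35.9 17.0 ang -49.8 px [ 89. 158.] 15
c [666.6  74. ] mean [666.   73.1] LW 48.8 16.0 ang -72.1 px [312. 171.] 68
```

View pics/v25.png

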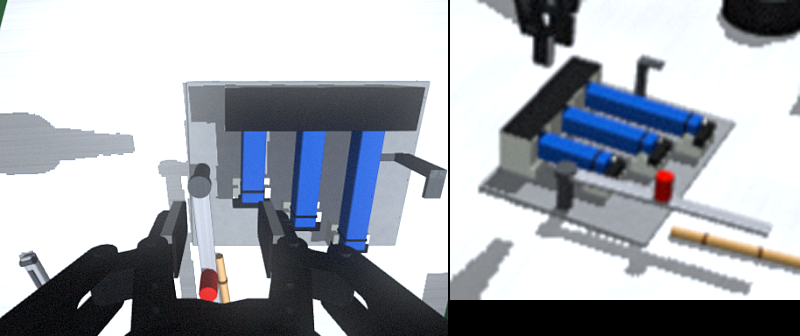

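Run:
```python
from h import *
go(660.4,88,150); go(660.4,88,66)
```

```text
at [519.3 115.2 172.4] yaw 177.2 TURN 0 SHIFT cm [-14.23  -2.02   2.22] unturned [-14.23  -2.02   2.22]
at [519.3 115.2 172.4] yaw 177.2 TURN 0 SHIFT cm [-14.24  -2.02  10.62] unturned [-14.24  -2.02  10.62]
```

Call:
{"name": "send_rows", "arguments": {"rows": [[5,[-4.8,-0.7,0.7],0],[5,[-4.8,-0.7,0.7],0],[5,[-4.7,-0.6,0.8],0],[5,[0,0,0],0],[5,[0,0,0],0]], "newtons": 30}}

```text
t: 28.35
tool_pos: [0.661, 0.0895, 0.149]
tool_rot: [-0.074, -3.137, -0.0]
contact_force: [0.6, 0.5, 0.5]
opening: 0.05
grip_force: 0.0
```

Run:
```python
from h import *
w=snap('wrist','w26'); flat(w,(0,150,60),(6,255,255),.084)
P=pts(w); m=(cv2.inRange(cv2.cvtColor(w['frame'],cv2.COLOR_RGB2HSV),(0,150,60),(6,255,255))>0)&(w['range_z']>0)&(P[...,2]>.079)
print(P[m].mean(0),m.sum(), P[m].min(0),P[m].max(0)); go(660.4,88,66)
```

```text
c [660.1  91.5] mean [660.   91.5] LW 17.7 17.6 ang 0.4 px [255. 198.] 499
[0.66023846 0.09138359 0.0837553 ] 366 [0.6509912  0.08240947 0.08189265] [0.66921059 0.10041676 0.08555658]
at [661.   89.5 150. ] yaw 177.3 TURN 0 SHIFT cm [ 0.03 -0.15  8.4 ] unturned [ 0.03 -0.15  8.4 ]
```

Call:
{"name": "send_rows", "arguments": {"rows": [[5,[0.05,0,4.5],0],[5,[0,0,3.9],0],[5,[0,0,0],0],[1.5,[0,0,0],0],[1.5,[0,0,0],0],[1.5,[0,0,0],0],[1.5,[0,0,0],0]], "newtons": 30}}

```text
t: 29.28
tool_pos: [0.663, 0.0886, 0.0703]
tool_rot: [0.077, 3.137, 0.001]
contact_force: [-2.0, 0.8, 6.8]
opening: 0.0183
grip_force: 29.6
```

Run:
```python
from h import *
y0,M=yaw(); p=ctrl.get_obs()['tool_pos']*1000; pv=np.array([550.4,86.9])
d=p[:2]-pv; r=np.hypot(*d); a0=np.arctan2(d[1],d[0]); print(r,np.degrees(a0))
A=np.linspace(a0,np.radians(88.5),13); X=pv+110*np.stack([np.cos(A),np.sin(A)],1); X[0]=p[:2]
for s in np.diff(X,axis=0): print((M.T@np.r_[s,0]/10).round(2))
```

```text
112.6527821541178 0.8615436023409647
[ 0.44  1.37 -0.  ]
[ 0.35  1.36 -0.  ]
[ 0.52  1.3  -0.  ]
[ 0.68  1.22 -0.  ]
[ 0.83  1.13 -0.  ]
[ 0.97  1.01 -0.  ]
[ 1.09  0.88 -0.  ]
[ 1.19  0.73 -0.  ]
[ 1.28  0.58 -0.  ]
[ 1.34  0.41 -0.01]
[ 1.38  0.24 -0.01]
[ 1.4   0.06 -0.01]
```

Call:
{"name": "send_rows", "arguments": {"rows": [[1.5,[0.25,1.4,0],0],[1.5,[0.35,1.36,0],0],[1.5,[0.5,1.3,0],0],[1.5,[0.7,1.2,0],0],[1.5,[0.85,1.1,0],0],[1.5,[0.95,1,0],0],[1.5,[0,0,0],0]]}}

```text
t: 30.15
tool_pos: [0.6298, 0.1647, 0.0698]
tool_rot: [0.074, 3.138, 0.0]
contact_force: [-0.7, -1.5, 8.3]
opening: 0.0183
grip_force: 30.7
```

Run:
```python
from h import *
y0,M=yaw(); o=ctrl.get_obs(); p=o['tool_pos']*1000; pv=np.array([550.4,86.9]); print(o['contact_force'],o['opening'])
d=p[:2]-pv; r=np.hypot(*d); a0=np.arctan2(d[1],d[0]); print(r,np.degrees(a0))
A=np.linspace(a0,np.radians(88.5),8); X=pv+r*np.stack([np.cos(A),np.sin(A)],1)
for s in np.diff(X,axis=0): print((M.T@np.r_[s,0]/10).round(2))
```

```text
[-0.68576787 -1.54088875  8.31328227] 0.018281546524642613
111.19067119128621 44.40480719077035
[ 0.94  0.78 -0.  ]
[ 1.02  0.67 -0.  ]
[ 1.09  0.56 -0.  ]
[ 1.14  0.43 -0.  ]
[ 1.18  0.31 -0.  ]
[ 1.21  0.18 -0.  ]
[ 1.22  0.04 -0.  ]
```

Call:
{"name": "send_rows", "arguments": {"rows": [[1.5,[0.94,0.78,0],0],[1.5,[1.0,0.67,0],0],[1.5,[1.1,0.55,0],0],[1.5,[1.15,0.43,0],0],[1.5,[1.2,0.3,0],0],[1.5,[1.2,0.18,0],0],[1.5,[1.2,0.05,0],0],[1.5,[0.2,0,0],0],[1.5,[0,0,0],0]]}}

```text
t: 31.28
tool_pos: [0.5519, 0.1981, 0.0696]
tool_rot: [0.076, 3.137, 0.002]
contact_force: [-0.4, 0.1, 7.1]
opening: 0.0185
grip_force: 30.9
```

Run:
```python
from h import *
o=ctrl.get_obs(); p=o['tool_pos']*1000; d=p[:2]-[550.4,86.9]; print(np.hypot(*d),np.degrees(np.arctan2(d[1],d[0])),o['contact_force'],o['opening'])
```

```text
111.17631513743174 89.25175627901511 [-0.41240028  0.07316831  7.10334232] 0.018473971821615767
```

Call:
{"name": "send_rows", "arguments": {"rows": [[1.5,[0.3,0,0],0],[1.5,[0.3,0,0],0],[1.5,[0.3,0,0],0],[1.5,[0,0,0],0]]}}

```text
t: 31.78
tool_pos: [0.5489, 0.1982, 0.0698]
tool_rot: [0.077, 3.121, 0.004]
contact_force: [22.1, 0.4, -9.7]
opening: 0.0183
grip_force: 29.9
```

Run:
```python
from h import *
w=snap('wrist','w30'); P=pts(w)*1000
g=w['frame'][100:300,150:480]; cv2.imwrite('pics/v30.png',cv2.convertScaleAbs(cv2.resize(g,(792,480),interpolation=cv2.INTER_CUBIC)[:,:,::-1],alpha=1.5))
print(ctrl.get_obs()['contact_force'])
```

```text
[22.94124563  1.31592838 -8.76580118]
```

View pics/v30.png

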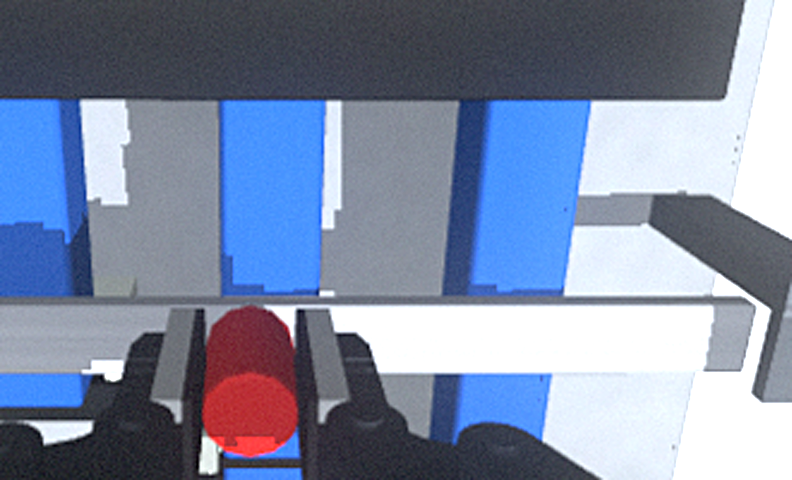

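The hasp lies across all three cases with its tip at the catch, and the 22 N shows it has reached its end stop. Now I'll release and retreat.

Call:
{"name": "send_rows", "arguments": {"rows": [[1.5,[-0.4,0,0],0],[3.5,[0,0,0],0],[4,[0,0,0],0],[4,[0,0,0],0],[4,[0,0,-3],0],[4,[0,0,-5],0],[4,[0,0,-5],0],[4,[4,0,-4],0],[4,[0,0,0],0],[4,[0,0,0],0]]}}

```text
t: 33.08
tool_pos: [0.5052, 0.1992, 0.2362]
tool_rot: [-0.076, -3.14, 0.0]
contact_force: [0.2, -0.8, -0.3]
opening: 0.0399
grip_force: 0.0
```

Run:
```python
from h import *
w=snap('wrist','w31'); P=pts(w)*1000
hsv=cv2.cvtColor(w['frame'],cv2.COLOR_RGB2HSV); red=cv2.inRange(hsv,(0,150,60),(6,255,255))>0
m=red&(P[...,2]>79)&(P[...,2]<90); k=np.median(P[m],0); k[1]-=1.5; d=k[:2]-[550.4,86.9]
print('knob',k,'joint',np.arctan2(d[1],d[0])+np.radians(2.9)+.3)
m=(hsv[...,1]<90)&(P[...,2]>50)&(P[...,2]<57)&(P[...,1]>100)&(P[...,1]<300)&(P[...,0]>530)&(P[...,0]<575); Q=P[m]
Q=Q[abs(Q[:,0]-np.polyval(np.polyfit(Q[:,1],Q[:,0],1),Q[:,1]))<12]
s=np.polyfit(Q[:,1],Q[:,0],1)[0]; print('arm joint',np.pi/2-np.arctan(s)+np.radians(2.9)+.3,len(Q))
blue=(cv2.inRange(hsv,*BL)>0)&(w['range_z']>0)
for y in (142,202,261):
    B=P[blue&(abs(P[...,1]-y)<9)&(P[...,2]>30)]; print(y,np.polyfit(B[:,0]-550,B[:,2],1).round(3),B[:,0].max().round(1))
flat(w,*BL,.044); print(ctrl.get_obs()['t'])
```

```text
knob [557.94054239 198.38100767  83.54503299] joint 1.8538740420553323
arm joint 1.8703772376416616 2754
142 [-5.0000e-03  4.3664e+01] 583.7
202 [-1.1000e-02  4.3584e+01] 617.9
261 [9.0000e-03 4.3626e+01] 604.9
c [522.5 147.5] mean [522.  147.4] LW 45.5 25.7 ang -3.1 px [206. 176.] 962
c [525.4 205.4] mean [525.  205.3] LW 45.5 23.4 ang -2.5 px [259. 176.] 901
c [528.8 262.9] mean [528.2 262.9] LW 46.7 26.1 ang -3.1 px [312. 176.] 998
c [572.4 145. ] mean [572.  144.5] LW 24.4 11.1 ang -89.2 px [208. 218.] 203
c [589.9 202. ] mean [594.4 203.2] LW 40.5 23.4 ang -20.8 px [260. 234.] 502
c [588.9 260. ] mean [585.  261.8] LW 32.7 25.3 ang 31.3 px [311. 224.] 440
33.125
```

The hasp is at 1.87 rad and the cases lie flat at z≈44 mm, in their rows. Handing in.

```bash
python3 -c "
from station import ctrl
print(ctrl.finish_job())"
```

```text
the job is handed in; nothing more can be done
None
```

The job is handed in at about 33 s, with no verdict returned: my last camera measurements put all three blue cases flat in the rows of their length and the hasp closed at about 1.87 rad, and the arm worked only the cases and the hasp, though I did not re-measure the bystanders.

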